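# Sort returned reactor-packing cartridges by weight

### The arm

A 6-joint arm with a two-finger parallel gripper is mounted at the origin on the work surface. World frame = base frame: x ahead of the robot, y to its left, z up, the work surface at z = 0. Lengths are in m, angles in rad, forces in N, time in s.
With the tool pointing down it reaches from about 0.375 to 0.975 m from the base axis. Payload 3.8 kg.
Tool frame: the origin (TCP) lies on the centre line of the jaws, within the pads' length; the fingertips stand 19 mm ahead of it and the grasp point (between the pads) is the TCP (tcp_to_tips is the distance from the TCP to the fingertips, in m); z points along the fingers, y is the line along which they close (so a half turn about z gives the same grasp; the last joint's range is limited). The gripper opens to 88 mm and grips with 3 to 60 N. Pads are 18 mm wide; open, the fingers measure 123 mm over their backs; the gripper's body (75 mm by 187 mm) begins 45 mm behind the grasp point.
Start: joints at [1.089, 0.264, 1.604, -0, 1.274, -0.037], TCP at [0.29, 0.609, 0.258] pointing down, gripper open.
Joint ranges: [-2.63, 2.63], [-0.94, 2.18], [0.31, 2.57], [-1.31, 4.45], [0, 2.66], [-2.55, 2.55]. Speed limits (rad/s): [2.57, 2.57, 3.14, 3.14, 3.14, 3.14].

### API

Orientations are given as a unit quaternion [x, y, z, w].
In Python, from workcell import * gives the robot as it stands. The module is installed in compiled form; this text tells all that it offers.
- The arm moves only by the tool step_arm, never from a script. Its argument "series" is one flat list of numbers, 6 for each row, row after row: the shift along the tool's x, y, z scaled (see below), then the turn, a rotation vector about the tool's x, y, z scaled (see below). A call has 1 to 5 rows; each row shifts and turns the commanded pose from where the row before left it, along the tool's axes as they then stand; what a row does not reach is not made up. The controller multiplies each number of a shift by 2 cm and each number of a turn by pi/2 rad. A row lasts 1/8 s, in which the tool goes at most 62.5 mm and 10.7 degrees, less where a joint would pass 70% of its speed; a pose out of reach is approached as far as the arm can. A call with a number of a shift or a turn outside -1 to 1 is refused whole. A call with a gripper value outside its range is refused whole. "grip" is the closure, from 0 (fully open) to 1 (shut), set as the call begins (left out, the last holds). The fingers move at their own pace and stop on an object; "grip_force" is the grip in N (left out, the last holds). Time passes only in rows, so rows that do not move let the fingers close. It gives the time, the measured TCP pose, the force, the opening and the grip force at its end, in the units of the state.
- state(): the state, without advancing time (a new reading comes with each control period).
- snapshot(name): name is "side" or "top"; returns the picture (480x640x3 uint8, red, green, blue); there is no depth.
- calibration(name): a dict with "K" (3x3 intrinsics, pixels), "view" (4x4, takes a point from world to camera coordinates). Camera axes: x right, y up, looking along -z (the intrinsics and any distortion apply to the point x, -y, -z); pixel columns grow to the right and rows downward; lengths in m; the calibration is good to about 2 mm. A picture is of the moment at which its call begins. calibration takes no time and is no camera call.
- sign_off(): hands the job in; it is judged then, once.
Trained networks look in the newest picture that a camera, given by its name, has taken for a name from the list of things; names that differ only in an ending like _2 or _b are one class to them, and where a whole thing is asked for, a point or a joint stands for the part that bears it (a point fixed in the world has none). Each returns a list of dicts, best first, with "p" (0 to 1); they miss things now and then, are a little off and sometimes report something else, mostly with a low value. They report only what shows in the picture. A call takes as long as a camera call. They do not tell look-alikes from the thing itself.
- recognise(camera, label): "rect" ([left, top, right, bottom] in pixels, round what is visible of it).
- regions_of(camera, label): "region" (480x640 bool, what is visible of it) and "rect" ([left, top, right, bottom] in pixels, round what is visible of it).
- mark_of(camera, label): "point" ([column, row] in pixels: a listed point, or the origin of a listed thing).
The state is a dict: "t": time; "q": joint angles; "qd": joint speeds; "joint_torque": joint torques, N m; "position": TCP position; "eef_rot": TCP orientation; "contact_force": force on the tool from outside, world axes, zero at the start; "moment": the same for the moment, N m; "gripper_width": opening from 0.0 (shut) to 1.0 (fully open); "finger_force": force on a finger pad.
Only numpy, scipy, OpenCV 4.12 (cv2) and the standard library are available. Lean on these libraries where they do the work, as an engineer would, in place of code of your own. Each camera call takes 0.05 s, during which the arm holds its last target. There are 200 camera calls.

### The job

Three refill cartridges have come back to the analyser bench looking alike, and only their weight tells how full they are: judge each by how heavy it is as you lift it just clear, and lay those of more than 500 g in the blue tray and the lighter ones in the white tray (within 80 g of that either tray will do), side by side and flat on the tray floor. Carry them level and low, never with the underside more than 100 mm above the bench, set each down without dropping it, and go round the standing bottles without disturbing them; let go of everything at the end.

Things in the scene. Friction and masses are not known exactly. Their poses are not given: they have to be found in the camera images.
- cart_1_center (a point): Sealed cartridge lying on the bench: aluminium block 120 (its x) x 46 (y) x 60 mm high (z, up) with orange middle band and at each end a brass fitting 18 mm across, 10 mm long (140 mm over all). Point: its centre, 30 mm above its underside. Ends alike. Look-alikes; mass hidden, drawn for each on its own from 140 to 875 g, so any number may be heavy. Grasp across the 46 mm.
- cart_2_center (a point): Sealed cartridge lying on the bench: aluminium block 120 (its x) x 46 (y) x 60 mm high (z, up) with orange middle band and at each end a brass fitting 18 mm across, 10 mm long (140 mm over all). Point: its centre, 30 mm above its underside. Ends alike. Look-alikes; mass hidden, drawn for each on its own from 140 to 875 g, so any number may be heavy. Grasp across the 46 mm.
- cart_3_center (a point): Sealed cartridge lying on the bench: aluminium block 120 (its x) x 46 (y) x 60 mm high (z, up) with orange middle band and at each end a brass fitting 18 mm across, 10 mm long (140 mm over all). Point: its centre, 30 mm above its underside. Ends alike. Look-alikes; mass hidden, drawn for each on its own from 140 to 875 g, so any number may be heavy. Grasp across the 46 mm.
- tray_blue: Blue tray fixed to the bench: 190 (its x) x 260 mm (y) outside, lip 18 mm high, walls 5 mm, flat floor 6 mm above the bench; holds three cartridges side by side, lengthwise along x, 76 mm apart. Origin: centre of its underside, at bench height; z up. At the robot's left or right (the trays trade places), slightly turned. For heavy cartridges.
- tray_white: White tray fixed to the bench: 190 (its x) x 260 mm (y) outside, lip 18 mm high, walls 5 mm, flat floor 6 mm above the bench; holds three cartridges side by side, lengthwise along x, 76 mm apart. Origin: centre of its underside, at bench height; z up. At the robot's left or right (the trays trade places), slightly turned. For light cartridges.
- amber_bottle_center (a point): Amber bottle with white cap, 60 mm in diameter, 190 mm high. Bystander standing loose: leave alone. The three trade places: one amid the cartridges, one far left, one far right. Point: on its upright axis (z), 95 mm above the bench.
- gas_bottle_center (a point): Small teal gas bottle with brass valve, 58 mm in diameter, 192 mm high. Bystander standing loose: leave alone. The three trade places: one amid the cartridges, one far left, one far right. Point: on its upright axis (z), 95 mm above the bench.
- flask_center (a point): Steel flask with black cap, 60 mm in diameter, 176 mm high. Bystander standing loose: leave alone. The three trade places: one amid the cartridges, one far left, one far right. Point: on its upright axis (z), 95 mm above the bench.
Not all that is in view belongs to the job. What is shaped like the part that bears cart_3_center but green, pink or purple is not meant.

How it is judged:
At the end, for the whole second after the job is handed in: Each cartridge lies flat (4.5 deg), released, at rest on a tray floor, centre within 62 x 112 mm of the tray's middle; its load is over 4.02 N (410 g) in the blue tray, under 5.79 N (590 g) in the white; bystanders upright within 30 mm of their start (((x of cart_1_center in the frame of tray_blue between -0.062 and 0.062 m and y of cart_1_center in the frame of tray_blue between -0.112 and 0.112 m and z of cart_1_center in the frame of tray_blue between 0.03 and 0.041 m and contact force between cart_1 and tray_blue above 4.02 N) or (x of cart_1_center in the frame of tray_white between -0.062 and 0.062 m and y of cart_1_center in the frame of tray_white between -0.112 and 0.112 m and z of cart_1_center in the frame of tray_white between 0.03 and 0.041 m and contact force between cart_1 and tray_white between 0.8 and 5.79 N)) and angle between each of cart_1_center, cart_2_center, cart_3_center's own z axis and vertical below 0.08 rad and linear speed of each of cart_1, cart_2, cart_3 below 0.02 m/s and contact force between each of cart_1, cart_2, cart_3 and the fingers below 0.1 N and ((x of cart_2_center in the frame of tray_blue between -0.062 and 0.062 m and y of cart_2_center in the frame of tray_blue between -0.112 and 0.112 m and z of cart_2_center in the frame of tray_blue between 0.03 and 0.041 m and contact force between cart_2 and tray_blue above 4.02 N) or (x of cart_2_center in the frame of tray_white between -0.062 and 0.062 m and y of cart_2_center in the frame of tray_white between -0.112 and 0.112 m and z of cart_2_center in the frame of tray_white between 0.03 and 0.041 m and contact force between cart_2 and tray_white between 0.8 and 5.79 N)) and ((x of cart_3_center in the frame of tray_blue between -0.062 and 0.062 m and y of cart_3_center in the frame of tray_blue between -0.112 and 0.112 m and z of cart_3_center in the frame of tray_blue between 0.03 and 0.041 m and contact force between cart_3 and tray_blue above 4.02 N) or (x of cart_3_center in the frame of tray_white between -0.062 and 0.062 m and y of cart_3_center in the frame of tray_white between -0.112 and 0.112 m and z of cart_3_center in the frame of tray_white between 0.03 and 0.041 m and contact force between cart_3 and tray_white between 0.8 and 5.79 N)) and distance of each of amber_bottle_center, gas_bottle_center, flask_center from where it was at the start of the episode below 0.03 m and angle between each of amber_bottle_center, gas_bottle_center, flask_center's own z axis and vertical below 0.1 rad); the robot touches nothing.
It fails at once if a cartridge's underside rises more than 115 mm above the bench (asked: no more than 100) (height (world z) of any of cart_1_center, cart_2_center, cart_3_center above 0.145 m).
It fails at once if a cartridge is tipped more than 30 degrees (angle between any of cart_1_center, cart_2_center, cart_3_center's own z axis and vertical above 0.52 rad).
It fails at once if a cartridge is dropped or thrown (moves at over 0.5 m/s out of the fingers) ((linear speed of cart_1 above 0.5 m/s and contact force between cart_1 and the fingers below 0.1 N) or (linear speed of cart_2 above 0.5 m/s and contact force between cart_2 and the fingers below 0.1 N) or (linear speed of cart_3 above 0.5 m/s and contact force between cart_3 and the fingers below 0.1 N)).
It fails at once if a standing bottle or flask is shifted over 30 mm or tipped (distance of any of amber_bottle_center, gas_bottle_center, flask_center from where it was at the start of the episode above 0.03 m or angle between any of amber_bottle_center, gas_bottle_center, flask_center's own z axis and vertical above 0.3 rad).
It also fails if it takes over 72 s, if anything falls off the work surface, if the arm or the gripper's body presses on something with over 40 N, if the wrist force passes 120 N, or if a joint passes its speed limit or range.

## Working session

There is one attempt and no reset: what is moved stays moved. The work goes in short steps, Python scripts to look and compute and a tool call to move; the robot and the scene stay as the last step left them, time stands still between calls to the robot, and variables do not carry over. Pictures are saved under pics/ and viewed, at most 10 in all, crops included, and the job is handed in when it is done.

Besides the shell and the picture viewer there is one more tool, called as name(argument=value, ...), one argument or row to a line, values as JSON. step_arm: Moves the arm, as the interface text tells. Shifts and turns lie within -1 to 1; 1 stands for 2 cm of shift or pi/2 rad of turn. Its arguments: {"type":"object","properties":{"series":{"type":"array"},"grip":{"type":"number"},"grip_force":{"type":"number"}},"required":["series"]}

```bash
mkdir -p pics
cat > h.py <<'E'
from workcell import *
import numpy as np, cv2
from scipy.spatial.transform import Rotation as R
def ray(cam,px):
    c=calibration(cam);V=np.array(c["view"]);K=np.array(c["K"])
    d=np.linalg.inv(K)@[px[0],px[1],1]; d=np.array([d[0],-d[1],-d[2]])
    Rm=V[:3,:3]; return -Rm.T@V[:3,3], Rm.T@d
def onz(cam,px,z):
    o,d=ray(cam,px); return o+d*(z-o[2])/d[2]
def proj(cam,P):
    c=calibration(cam);V=np.array(c["view"]);p=V[:3,:3]@np.array(P)+V[:3,3]
    q=np.array(c["K"])@[p[0],-p[1],-p[2]]; return q[:2]/q[2]
E
python3 - <<'E'
from h import *
print({k:(v.keys() if isinstance(v,dict) else np.array(v).shape) for k,v in calibration("top").items()})
for c in ("top","side"):
    cv2.imwrite(f"pics/{c}0.png",snapshot(c)[:,:,::-1]); print(c,ray(c,[320,240])[0].round(3))
Z={"cart_1_center":.03,"tray_blue":0,"tray_white":0,"amber_bottle_center":.095,"gas_bottle_center":.095,"flask_center":.095}
for l,z in Z.items():
    for c in ("top","side"):
        for m in mark_of(c,l):
            print(l,c,round(m["p"],2),np.round(m["point"]),onz(c,m["point"],z).round(3)[:2])
print(state())
E
```

```text
{'K': (3, 3), 'view': (4, 4)}
top [0.292 0.009 1.37 ]
side [ 0.229 -0.766  1.027]
cart_1_center top 0.58 [244. 176.] [0.667 0.155]
cart_1_center top 0.32 [170. 151.] [0.73  0.325]
cart_1_center side 0.77 [352. 212.] [0.683 0.151]
tray_blue top 0.94 [457. 276.] [ 0.435 -0.325]
tray_blue top 0.27 [179. 282.] [0.432 0.304]
tray_blue side 0.56 [341. 404.] [ 0.441 -0.325]
tray_white top 0.58 [179. 278.] [0.44  0.304]
amber_bottle_center top 0.61 [309. 203.] [0.588 0.007]
amber_bottle_center side 0.96 [341. 242.] [0.586 0.009]
gas_bottle_center top 0.88 [172. 147.] [0.717 0.305]
gas_bottle_center side 0.66 [340. 157.] [0.715 0.303]
flask_center top 0.82 [459. 145.] [ 0.713 -0.323]
flask_center side 0.56 [467. 336.] [ 0.719 -0.329]
{'t': 0.7, 'q': array([ 1.08906583e+00,  2.63834054e-01,  1.60399735e+00,  2.91889107e-05,
        1.27371022e+00, -3.69095655e-02]), 'qd': array([ 6.36721258e-04, -1.13898663e-03,  3.92320040e-04,  5.53077084e-05,
        7.15335315e-04,  2.97035330e-04]), 'joint_torque': array([-4.90137299e-04, -5.01835406e+01, -3.57155585e+01,  7.29684904e-02,
        1.79537100e-02,  2.63180624e-05]), 'position': array([0.2904461 , 0.60930827, 0.25775164]), 'eef_rot': array([ 2.20585522e-01,  9.75367637e-01,  2.82388424e-05, -6.94638924e-06]), 'contact_force': array([-1.07474919, -0.6805702 ,  0.36733318]), 'moment': array([ 0.01392051, -0.00388871,  0.01792145]), 'finger_force': 0.0, 'gripper_width': 1.001892218304406}
```

View pics/top0.png

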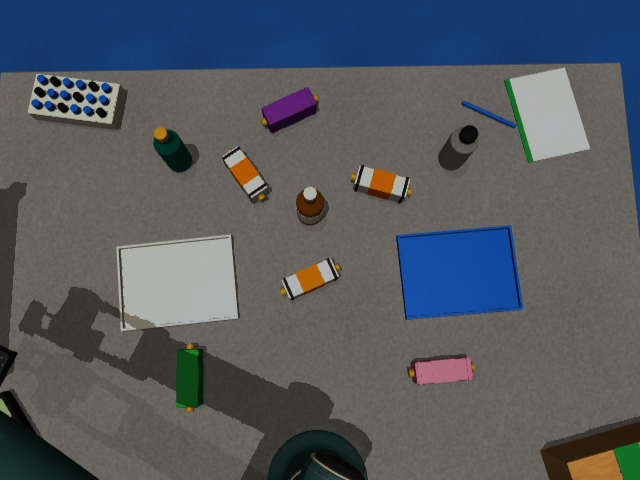

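View pics/side0.png

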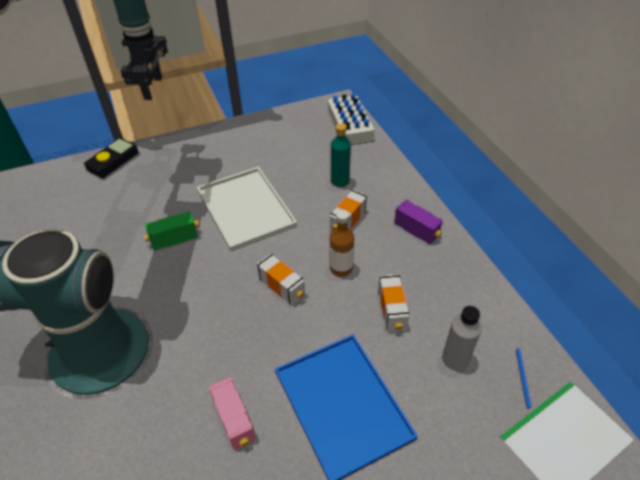

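The top view shows the three orange-banded cartridges at about (245,173), (381,183) and (311,278). The white tray is on the left at (178,282) and the blue tray on the right at (459,272). The amber bottle (310,205) stands among the cartridges, the gas bottle is at (172,150) and the flask at (458,148). The side view agrees. Next I'll fit precise poses.

```bash
cat > fit.py <<'E'
from h import *
from scipy.optimize import minimize
def box(x,y,yaw,l,w,z0,z1,cx=0):
    c,s=np.cos(yaw),np.sin(yaw)
    return [(x+c*a-s*b,y+s*a+c*b,z) for a in (cx-l/2,cx+l/2) for b in(-w/2,w/2) for z in(z0,z1)]
def hullmask(cam,P):
    m=np.zeros((480,640),np.uint8)
    h=cv2.convexHull(np.array([proj(cam,p) for p in P],np.float32))
    cv2.fillConvexPoly(m,np.round(h*16).astype(np.int32),1,cv2.LINE_8,4); return m>0
def iou(a,b): return (a&b).sum()/max(1,(a|b).sum())
def nm(f,x0,d):
    best=None
    for k in range(2):
        S=np.vstack([x0]+[np.array(x0)+np.eye(len(x0))[i]*d[i] for i in range(len(x0))])
        best=minimize(f,x0,method="Nelder-Mead",options=dict(initial_simplex=S,xatol=1e-4,fatol=1e-4,maxiter=250)); x0=best.x
    return best
def roi(cam,x,y,r):
    m=np.zeros((480,640),np.uint8); u=proj(cam,(x,y,.03)); cv2.circle(m,tuple(int(v) for v in u),r,1,-1); return m>0
def fitcart(imgs,x,y,yaw):
    M={}
    for c in imgs:
        H=cv2.cvtColor(imgs[c],cv2.COLOR_RGB2HSV).astype(int); r=roi(c,x,y,48)
        o=(H[...,0]<16)&(H[...,1]>170)&(H[...,2]>60)&r
        n,l,st,_=cv2.connectedComponentsWithStats(o.astype(np.uint8)); k=1+np.argmax(st[1:,4]); o=l==k
        w=(H[...,1]<60)&(H[...,2]>(150))&r
        w=cv2.dilate((o|w).astype(np.uint8),np.ones((3,3)))
        n,l=cv2.connectedComponents(w); w=(l==l[o][0])
        w=cv2.erode(w.astype(np.uint8),np.ones((3,3)))>0
        M[c]=(o,w)
    def f(p):
        return -sum(iou(hullmask(c,box(*p[:3],p[3],.046,0,.06)),M[c][0])+ .5*iou(hullmask(c,box(*p[:3],.11,.046,0.0,.06)),M[c][1]) for c in M)
    b=nm(f,[x,y,yaw,.045],[.01,.01,.15,.01]); return b.x,-b.fun/1.5/len(M)
def fittray(img,x,y,kind,cam="top"):
    H=cv2.cvtColor(img,cv2.COLOR_RGB2HSV).astype(int); r=roi(cam,x,y,100)
    m=((H[...,0]>100)&(H[...,0]<130)&(H[...,1]>150)) if kind=="b" else ((H[...,1]<50)&(H[...,2]>140))
    m=cv2.morphologyEx((m&r).astype(np.uint8),cv2.MORPH_CLOSE,np.ones((5,5)))
    n,l,st,_=cv2.connectedComponentsWithStats(m); m=l==1+np.argmax(st[1:,4])
    b=nm(lambda p:-iou(hullmask(cam,box(*p,.19,.26,0,.018)),m),[x,y,.05],[.01,.01,-.1]); return b.x,-b.fun
E
python3 - <<'E'
from fit import *
I={c:cv2.imread(f"pics/{c}0.png")[:,:,::-1].copy() for c in("top","side")}
ov=I["top"][:,:,::-1].copy(); ov2=I["side"][:,:,::-1].copy()
def draw(P):
    for o,c in((ov,"top"),(ov2,"side")):
        m=hullmask(c,P).astype(np.uint8); cs,_=cv2.findContours(m,0,2); cv2.drawContours(o,cs,-1,(0,255,0),1)
for n,px,yaw in(("A",(245,173),.5),("B",(381,183),-1.75),("C",(311,278),2.0)):
    x,y,_=onz("top",px,.06)
    px2={"A":(262,200),"B":(410,190),"C":(340,266)}[n]; d=onz("top",px2,.03)-onz("top",px,.05); yaw=np.arctan2(d[1],d[0])
    for cs in(("top",),("side",),("top","side")):
        p,s=fitcart({c:I[c] for c in cs},x,y,yaw); print(n,cs,p.round(4),round(s,3))
    draw(box(*p[:3],.12,.046,0,.06)); draw(box(*p[:3],.14,.018,.021,.039))
for k,px in(("b",(459,272)),("w",(178,282))):
    x,y,_=onz("top",px,0)
    for c in("top","side"):
        p,s=fittray(I[c],x,y,k,c); print(k,c,p.round(4),round(s,3)); 
        if c=="top": draw(box(*p,.19,.26,0,.018))
cv2.imwrite("pics/ov.png",np.hstack([ov[80:340,100:540],ov2[130:480,180:440][:260]])) ; print(ov.shape)
E
```

```text
Traceback (most recent call last):
  File "fit.py", line 32, in fitcart
    b=nm(f,[x,y,yaw,.045],[.01,.01,.15,.01]); return b.x,-b.fun/1.5/len(M)
  File "fit.py", line 15, in nm
    best=minimize(f,x0,method="Nelder-Mead",options=dict(initial_simplex=S,xatol=1e-4,fatol=1e-4,maxiter=250)); x0=best.x
  File "fit.py", line 31, in f
    return -sum(iou(hullmask(c,box(*p[:3],p[3],.046,0,.06)),M[c][0])+ .5*iou(hullmask(c,box(*p[:3],.11,.046,0.0,.06)),M[c][1]) for c in M)
            ~~~^^^^^^^^^^^^^^^^^^^^^^^^^^^^^^^^^^^^^^^^^^^^^^^^^^^^^^^^^^^^^^^^^^^^^^^^^^^^^^^^^^^^^^^^^^^^^^^^^^^^^^^^^^^^^^^^^^^^^^^^^^^
  File "fit.py", line 31, in <genexpr>
    return -sum(iou(hullmask(c,box(*p[:3],p[3],.046,0,.06)),M[c][0])+ .5*iou(hullmask(c,box(*p[:3],.11,.046,0.0,.06)),M[c][1]) for c in M)
                    ~~~~~~~~^^^^^^^^^^^^^^^^^^^^^^^^^^^^^^^
  File "fit.py", line 8, in hullmask
    h=cv2.convexHull(np.array([proj(cam,p) for p in P],np.float32))
                               ~~~~^^^^^^^
  File "h.py", line 11, in proj
    c=calibration(cam);V=np.array(c["view"]);p=V[:3,:3]@np.array(P)+V[:3,3]
ValueError: time passes only in moves, steps and waits
```

Calibration calls apparently have a limit, so I'll cache the result.

```bash
sed -i 's/^def ray/_C={}\ndef cal(n):\n    if n not in _C: _C[n]=calibration(n)\n    return _C[n]\ndef ray/; s/c=calibration(cam)/c=cal(cam)/' h.py
cat > run1.py <<'E'
from fit import *
I={c:cv2.imread(f"pics/{c}0.png")[:,:,::-1].copy() for c in("top","side")}
ov=I["top"][:,:,::-1].copy(); ov2=I["side"][:,:,::-1].copy()
def draw(P):
    for o,c in((ov,"top"),(ov2,"side")):
        m=hullmask(c,P).astype(np.uint8); cs,_=cv2.findContours(m,0,2); cv2.drawContours(o,cs,-1,(0,255,0),1)
for n,px,px2 in(("A",(245,173),(262,200)),("B",(381,183),(410,190)),("C",(311,278),(340,266))):
    x,y,_=onz("top",px,.06); d=onz("top",px2,.03)-onz("top",px,.05); yaw=np.arctan2(d[1],d[0])
    for cs in(("top",),("side",),("top","side")):
        p,s=fitcart({c:I[c] for c in cs},x,y,yaw); print(n,cs,p.round(4),round(s,3))
    draw(box(*p[:3],.12,.046,0,.06)); draw(box(*p[:3],.14,.018,.021,.039))
for k,px in(("b",(459,272)),("w",(178,282))):
    x,y,_=onz("top",px,0)
    for c in("top","side"):
        p,s=fittray(I[c],x,y,k,c); print(k,c,p.round(4),round(s,3)); 
        if c=="top": draw(box(*p,.19,.26,0,.018))
cv2.imwrite("pics/ov.png",np.hstack([ov[90:340,110:530],ov2[180:430,200:430]]))
E
python3 run1.py; python3 -c "
from h import *
print(state()['t'])"
```

```text
A ('top',) [ 0.6789  0.1558 -2.516   0.0293] 0.884
A ('side',) [ 0.626   0.0953 -1.942   0.0714] 0.412
A ('top', 'side') [ 0.6787  0.156  -2.521   0.0296] 0.452
B ('top',) [ 0.6436 -0.1571 -1.8911  0.0466] 0.864
B ('side',) [ 0.6493 -0.1422 -1.88    0.0115] 0.175
B ('top', 'side') [ 0.644  -0.1574 -1.8596  0.0461] 0.506
C ('top',) [ 0.4287  0.005  -1.1541  0.0462] 0.172
C ('side',) [ 0.4143  0.0121 -0.8328  0.0016] 0.359
C ('top', 'side') [ 0.4228  0.0135 -1.1811  0.0085] 0.244
b top [ 0.4434 -0.3266  0.0747] 0.975
b side [ 0.4425 -0.323   0.0849] 0.956
w top [0.4301 0.309  0.0781] 0.926
w side [0.4324 0.3237 0.103 ] 0.947
0.7
```

View pics/ov.png

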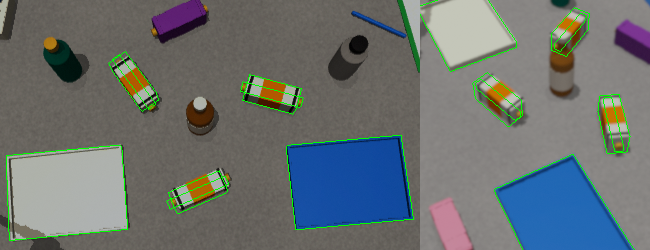

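```bash
sed -i 's/H\[...,0\]<16)/H[...,0]<20)/; s/roi(c,x,y,48)/roi(c,x,y,38)/; s/k=1+np.argmax(st\[1:,4\]); o=l==k/u=proj(c,(x,y,.05)); k=1+np.argmin([np.hypot(*(_[i]-u))+(99 if st[i,4]<60 else 0) for i in range(1,n)]); o=l==k/' fit.py
sed -i 's/print(n,cs,/print(n,cs,/; s#pics/ov.png",.*#pics/ov2.png",np.vstack([cv2.resize(ov[120:310,210:430],None,fx=2.5,fy=2.5)[:300],cv2.resize(ov2[180:340,240:460],None,fx=2.5,fy=2.5)[:300]]))#' run1.py; python3 run1.py
```

```text
A ('top',) [ 0.6789  0.1558 -2.516   0.0293] 0.884
A ('side',) [ 0.6822  0.162  -2.5634  0.0123] 0.637
A ('top', 'side') [ 0.6787  0.156  -2.5166  0.0291] 0.717
B ('top',) [ 0.6444 -0.1575 -1.8413  0.0459] 0.865
B ('side',) [ 0.6556 -0.136  -1.9075 -0.    ] 0.743
B ('top', 'side') [ 0.6442 -0.1574 -1.8651  0.0456] 0.681
C ('top',) [ 0.4309  0.0084 -1.1803  0.0454] 0.891
C ('side',) [ 0.4269  0.0236 -1.1691  0.018 ] 0.708
C ('top', 'side') [ 0.4314  0.009  -1.1774  0.0454] 0.726
b top [ 0.4434 -0.3266  0.0747] 0.975
b side [ 0.4425 -0.323   0.0849] 0.956
w top [0.4301 0.309  0.0781] 0.926
w side [0.4324 0.3237 0.103 ] 0.947
```

View pics/ov2.png

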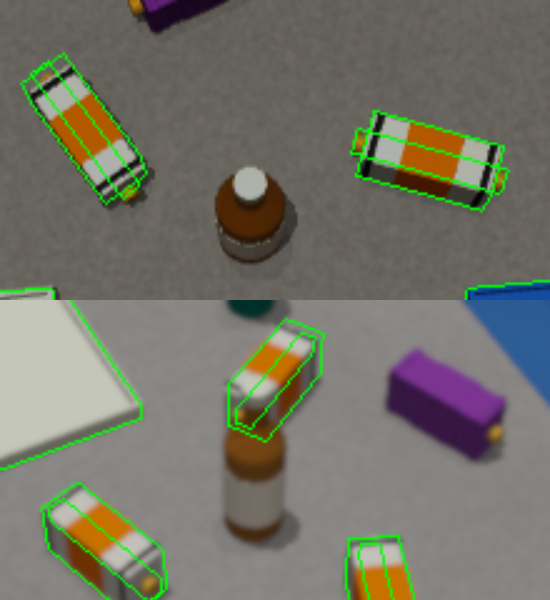

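Cartridge poses from the fit (x, y, yaw):

| Item | x | y | yaw |
|---|---|---|---|
| A | .678 | .156 | .625 |
| B | .644 | -.157 | 1.29 |
| C | .431 | .009 | 1.96 |

The trays are blue at (.443, -.327, .075) and white at (.430, .309, .078). I'll go above A first: 7 rows to turn, then 30 rows to shift.

step_arm(
  series=[0, 0, 0, 0, 0, -0.0973, 0, 0, 0, 0, 0, -0.0973, 0, 0, 0, 0, 0, -0.0973, 0, 0, 0, 0, 0, -0.0973, 0, 0, 0, 0, 0, -0.0973],
  grip=0,
  grip_force=40,
)

```text
t: 1.32
position: [0.2904, 0.6093, 0.2577]
eef_rot: [-0.162, 0.987, 0.0, -0.0]
contact_force: [0.5, -0.9, 0.5]
gripper_width: 0.997
finger_force: 0.0
```

step_arm(
  series=[0, 0, 0, 0, 0, -0.0973, 0, 0, 0, 0, 0, -0.0973, -0.08, -0.99, 0, 0, 0, 0, -0.08, -0.99, 0, 0, 0, 0, -0.08, -0.99, 0, 0, 0, 0],
)

```text
t: 1.95
position: [0.3303, 0.5624, 0.2577]
eef_rot: [-0.307, 0.952, -0.0, 0.0]
contact_force: [1.0, 0.5, -0.4]
gripper_width: 0.999
finger_force: 0.0
```

step_arm(
  series=[-0.08, -0.99, 0, 0, 0, 0, -0.08, -0.99, 0, 0, 0, 0, -0.08, -0.99, 0, 0, 0, 0, -0.08, -0.99, 0, 0, 0, 0, -0.08, -0.99, 0, 0, 0, 0],
)

```text
t: 2.58
position: [0.3944, 0.4873, 0.2577]
eef_rot: [-0.307, 0.952, 0.0, 0.0]
contact_force: [0.3, 0.2, 0.6]
gripper_width: 0.999
finger_force: 0.0
```

step_arm(
  series=[-0.08, -0.99, 0, 0, 0, 0, -0.08, -0.99, 0, 0, 0, 0, -0.08, -0.99, 0, 0, 0, 0, -0.08, -0.99, 0, 0, 0, 0, -0.08, -0.99, 0, 0, 0, 0],
)

```text
t: 3.2
position: [0.4588, 0.4118, 0.2577]
eef_rot: [-0.307, 0.952, 0.0, 0.0]
contact_force: [0.2, -0.0, 0.3]
gripper_width: 1.005
finger_force: 0.0
```

step_arm(
  series=[-0.08, -0.99, 0, 0, 0, 0, -0.08, -0.99, 0, 0, 0, 0, -0.08, -0.99, 0, 0, 0, 0, -0.08, -0.99, 0, 0, 0, 0, -0.08, -0.99, 0, 0, 0, 0],
)

```text
t: 3.82
position: [0.5232, 0.3361, 0.2577]
eef_rot: [-0.307, 0.952, 0.0, 0.0]
contact_force: [0.7, -0.1, 0.7]
gripper_width: 0.997
finger_force: 0.0
```

step_arm(
  series=[-0.08, -0.99, 0, 0, 0, 0, -0.08, -0.99, 0, 0, 0, 0, -0.08, -0.99, 0, 0, 0, 0, -0.08, -0.99, 0, 0, 0, 0, -0.08, -0.99, 0, 0, 0, 0],
)

```text
t: 4.45
position: [0.5876, 0.2605, 0.2577]
eef_rot: [-0.307, 0.952, 0.0, 0.0]
contact_force: [0.7, -0.3, 0.6]
gripper_width: 1.005
finger_force: 0.0
```

step_arm(
  series=[-0.08, -0.99, 0, 0, 0, 0, -0.08, -0.99, 0, 0, 0, 0, -0.08, -0.99, 0, 0, 0, 0, -0.08, -0.99, 0, 0, 0, 0, -0.08, -0.99, 0, 0, 0, 0],
)

```text
t: 5.08
position: [0.652, 0.1849, 0.2577]
eef_rot: [-0.307, 0.952, 0.0, -0.0]
contact_force: [0.6, 0.3, 0.2]
gripper_width: 0.999
finger_force: 0.0
```

step_arm(
  series=[-0.1, -0.97, 0, 0, 0, 0, -0.1, -0.97, 0, 0, 0, 0, 0, 0, 0.99, 0, 0, 0, 0, 0, 0.99, 0, 0, 0, 0, 0, 0.99, 0, 0, 0],
)

```text
t: 5.7
position: [0.6758, 0.1573, 0.1956]
eef_rot: [-0.308, 0.951, 0.0, -0.001]
contact_force: [-0.2, -0.5, 0.2]
gripper_width: 1.002
finger_force: 0.0
```

step_arm(
  series=[0, 0, 0.99, 0, 0, 0, 0, 0, 0.99, 0, 0, 0, 0, 0, 0.99, 0, 0, 0, 0, 0, 0, 0, 0, 0],
)

```text
t: 6.2
position: [0.6755, 0.1566, 0.136]
eef_rot: [-0.308, 0.952, 0.0, -0.002]
contact_force: [0.3, 0.4, 0.5]
gripper_width: 1.002
finger_force: 0.0
```

```bash
cat >> h.py <<'E'
def wz(n=8):
    F=[]
    for _ in range(n): snapshot("top"); s=state(); F.append(np.r_[s["contact_force"],s["joint_torque"][1:3]])
    F=np.array(F); print("F/tau mean",F.mean(0).round(2),"sd",F.std(0).round(2)); return s
def plan(x,y,z,psi=None):
    s=state(); p=s["position"]; r=R.from_quat(s["eef_rot"]); X=r.as_matrix()[:,0]; a=np.arctan2(X[1],X[0])
    print("t",round(s["t"],2),"pos",p.round(4),"psi",round(a%(2*np.pi),4),"w",round(s["gripper_width"],3))
    if psi is not None:
        d=(psi-a)%(2*np.pi); d=d-2*np.pi if d>np.pi else d; n=max(1,int(np.ceil(abs(d)/.18))); print("turn rows",n,"z",round(-d/n/(np.pi/2),4)); a=psi
    D=np.array([x,y,z])-p; v=np.array([np.cos(a)*D[0]+np.sin(a)*D[1],np.sin(a)*D[0]-np.cos(a)*D[1],-D[2]])/.02
    n=max(1,int(np.ceil(abs(v).max()))); print("shift total",v.round(2),"rows",n,"each",(v/n).round(3))
E
python3 - <<'E'
from h import *
s=wz(); plan(.678,.156,.04)
print(proj("top",s["position"]))
E
```

```text
F/tau mean [ 1.400e-01 -4.100e-01  3.000e-02 -5.344e+01 -3.255e+01] sd [0.5  0.46 0.48 0.38 0.36]
t 6.6 pos [0.6777 0.1569 0.14  ] psi 3.7666 w 1.002
shift total [ 0.01 -0.05  5.  ] rows 5 each [ 0.003 -0.009  1.   ]
[237.38017621 157.49543553]
```

step_arm(
  series=[0, 0, 1, 0, 0, 0, 0, 0, 1, 0, 0, 0, 0, 0, 1, 0, 0, 0, 0, 0, 1, 0, 0, 0, 0, 0, 1, 0, 0, 0],
)

```text
t: 7.22
position: [0.6767, 0.1567, 0.0369]
eef_rot: [-0.307, 0.952, 0.0, -0.001]
contact_force: [-0.1, 0.2, -0.9]
gripper_width: 0.999
finger_force: 0.0
```

step_arm(
  series=[0, 0, 0, 0, 0, 0, 0, 0, 0, 0, 0, 0, 0, 0, 0, 0, 0, 0, 0, 0, 0, 0, 0, 0, 0, 0, 0, 0, 0, 0],
  grip=1,
  grip_force=45,
)

```text
t: 7.85
position: [0.6783, 0.1566, 0.0401]
eef_rot: [-0.308, 0.952, -0.0, 0.001]
contact_force: [1.0, -1.3, 1.9]
gripper_width: 0.517
finger_force: 44.9
```

Gripped (width .517 × 88 mm ≈ 45.5 mm). Lifting about 3 cm and weighing.

step_arm(
  series=[0, 0, -0.5, 0, 0, 0, 0, 0, -0.7, 0, 0, 0, 0, 0, -0.3, 0, 0, 0, 0, 0, 0, 0, 0, 0],
)

```text
t: 8.35
position: [0.6776, 0.157, 0.0697]
eef_rot: [-0.307, 0.952, -0.0, 0.001]
contact_force: [-0.4, -0.5, -8.5]
gripper_width: 0.516
finger_force: 44.9
```

Run:
```python
from h import *
wz(12); plan(.43,.309,.12,3.22); plan(.443,-.327,.12,3.217)
```

```text
F/tau mean [-6.000e-02 -1.000e-02 -8.850e+00 -6.152e+01 -3.483e+01] sd [0.52 0.47 0.49 0.21 0.17]
t 8.95 pos [0.6771 0.1568 0.0688] psi 3.7666 w 0.522
turn rows 4 z 0.087
shift total [11.72  8.55 -2.56] rows 12 each [ 0.977  0.713 -0.213]
t 8.95 pos [0.6771 0.1568 0.0688] psi 3.7666 w 0.522
turn rows 4 z 0.0875
shift total [ 13.49 -23.24  -2.56] rows 24 each [ 0.562 -0.968 -0.107]
```

A weighs about 8.8 N, so it's heavy and goes to the blue tray, far slot (.449, -.407). The route runs in front of the amber bottle.

step_arm(
  series=[0, 0, -0.64, 0, 0, 0.0875, 0, 0, -0.64, 0, 0, 0.0875, 0, 0, -0.64, 0, 0, 0.0875, 0, 0, -0.64, 0, 0, 0.0875, 0.5, 0.08, 0, 0, 0, 0],
)

```text
t: 9.57
position: [0.6686, 0.1579, 0.1219]
eef_rot: [-0.038, 0.999, 0.0, 0.002]
contact_force: [0.1, 0.4, -8.0]
gripper_width: 0.523
finger_force: 44.9
```

step_arm(
  series=[0.98, 0.16, 0, 0, 0, 0, 0.98, 0.16, 0, 0, 0, 0, 0.98, 0.16, 0, 0, 0, 0, 0.98, 0.16, 0, 0, 0, 0, 0.98, 0.16, 0, 0, 0, 0],
)

```text
t: 10.2
position: [0.5661, 0.1662, 0.1193]
eef_rot: [-0.039, 0.999, -0.0, -0.001]
contact_force: [-0.7, -0.8, -8.5]
gripper_width: 0.514
finger_force: 44.9
```

step_arm(
  series=[0.98, 0.16, 0, 0, 0, 0, 0.98, 0.16, 0, 0, 0, 0, 0.98, 0.16, 0, 0, 0, 0, 0.98, 0.16, 0, 0, 0, 0, 0.98, 0.16, 0, 0, 0, 0],
)

```text
t: 10.82
position: [0.4676, 0.1748, 0.1198]
eef_rot: [-0.038, 0.999, -0.0, -0.0]
contact_force: [0.4, 0.8, -8.6]
gripper_width: 0.511
finger_force: 44.9
```

step_arm(
  series=[0.98, 0.16, 0, 0, 0, 0, 0.98, 0.16, 0, 0, 0, 0, 0.5, 0.08, 0, 0, 0, 0, 0, 0, 0, 0, 0, 0],
)

```text
t: 11.32
position: [0.4189, 0.1792, 0.1201]
eef_rot: [-0.038, 0.999, -0.0, 0.0]
contact_force: [0.1, -1.0, -9.2]
gripper_width: 0.52
finger_force: 44.9
```

Run:
```python
from h import *
plan(.449,-.407,.12,3.217)
```

```text
t 11.32 pos [0.4189 0.1792 0.1201] psi 3.2178 w 0.52
turn rows 1 z 0.0005
shift total [ 7.100e-01 -2.934e+01  1.000e-02] rows 30 each [ 0.024 -0.978  0.   ]
```

step_arm(
  series=[0.02, -0.98, 0, 0, 0, 0, 0.02, -0.98, 0, 0, 0, 0, 0.02, -0.98, 0, 0, 0, 0, 0.02, -0.98, 0, 0, 0, 0, 0.02, -0.98, 0, 0, 0, 0],
)

```text
t: 11.95
position: [0.4261, 0.0805, 0.1205]
eef_rot: [-0.038, 0.999, -0.0, 0.001]
contact_force: [0.4, 1.0, -8.7]
gripper_width: 0.521
finger_force: 44.9
```

step_arm(
  series=[0.02, -0.98, 0, 0, 0, 0, 0.02, -0.98, 0, 0, 0, 0, 0.02, -0.98, 0, 0, 0, 0, 0.02, -0.98, 0, 0, 0, 0, 0.02, -0.98, 0, 0, 0, 0],
)

```text
t: 12.58
position: [0.4314, -0.0177, 0.1205]
eef_rot: [-0.038, 0.999, -0.0, 0.001]
contact_force: [-0.6, -0.2, -8.9]
gripper_width: 0.515
finger_force: 44.9
```

step_arm(
  series=[0.02, -0.98, 0, 0, 0, 0, 0.02, -0.98, 0, 0, 0, 0, 0.02, -0.98, 0, 0, 0, 0, 0.02, -0.98, 0, 0, 0, 0, 0.02, -0.98, 0, 0, 0, 0],
)

```text
t: 13.2
position: [0.4367, -0.1158, 0.1205]
eef_rot: [-0.037, 0.999, -0.0, 0.001]
contact_force: [0.9, 0.2, -8.9]
gripper_width: 0.514
finger_force: 44.9
```

step_arm(
  series=[0.02, -0.98, 0, 0, 0, 0, 0.02, -0.98, 0, 0, 0, 0, 0.02, -0.98, 0, 0, 0, 0, 0.02, -0.98, 0, 0, 0, 0, 0.02, -0.98, 0, 0, 0, 0],
)

```text
t: 13.82
position: [0.4415, -0.2137, 0.1202]
eef_rot: [-0.038, 0.999, -0.0, 0.0]
contact_force: [0.2, -0.1, -7.8]
gripper_width: 0.519
finger_force: 44.9
```

step_arm(
  series=[0.02, -0.98, 0, 0, 0, 0, 0.02, -0.98, 0, 0, 0, 0, 0.02, -0.98, 0, 0, 0, 0, 0.02, -0.98, 0, 0, 0, 0, 0.02, -0.98, 0, 0, 0, 0],
)

```text
t: 14.45
position: [0.4464, -0.3116, 0.12]
eef_rot: [-0.038, 0.999, 0.0, -0.0]
contact_force: [0.6, -0.1, -8.4]
gripper_width: 0.515
finger_force: 44.9
```

step_arm(
  series=[0.02, -0.98, 0, 0, 0, 0, 0.02, -0.98, 0, 0, 0, 0, 0.02, -0.98, 0, 0, 0, 0, 0.02, -0.98, 0, 0, 0, 0, 0, 0, 0, 0, 0, 0],
)

```text
t: 15.08
position: [0.4511, -0.3906, 0.1204]
eef_rot: [-0.037, 0.999, -0.001, 0.0]
contact_force: [0.2, 0.5, -8.6]
gripper_width: 0.513
finger_force: 44.9
```

Run:
```python
from h import *
plan(.449,-.407,.047,3.217)
```

```text
t 15.07 pos [ 0.4511 -0.3906  0.1204] psi 3.2155 w 0.513
turn rows 1 z -0.0009
shift total [ 0.16 -0.81  3.67] rows 4 each [ 0.041 -0.202  0.917]
```

step_arm(
  series=[0.16, -0.81, 0.5, 0, 0, 0, 0, 0, 0.9, 0, 0, 0, 0, 0, 0.9, 0, 0, 0, 0, 0, 0.7, 0, 0, 0, 0, 0, 0.4, 0, 0, 0],
)

```text
t: 15.7
position: [0.448, -0.4038, 0.0502]
eef_rot: [-0.038, 0.999, 0.001, -0.001]
contact_force: [0.5, 0.1, -8.0]
gripper_width: 0.519
finger_force: 44.9
```

step_arm(
  series=[0, 0, 0.1, 0, 0, 0, 0, 0, 0.1, 0, 0, 0, 0, 0, 0.1, 0, 0, 0, 0, 0, 0, 0, 0, 0],
)

```text
t: 16.2
position: [0.4489, -0.4051, 0.0464]
eef_rot: [-0.038, 0.999, -0.0, 0.0]
contact_force: [-0.1, 0.3, -8.4]
gripper_width: 0.516
finger_force: 44.9
```

Not quite down yet. A little lower, then release to a partial opening.

step_arm(
  series=[0, 0, 0.05, 0, 0, 0, 0, 0, 0.05, 0, 0, 0, 0, 0, 0, 0, 0, 0],
)

```text
t: 16.58
position: [0.449, -0.4052, 0.046]
eef_rot: [-0.038, 0.999, -0.0, 0.0]
contact_force: [-4.9, 3.3, 4.0]
gripper_width: 0.518
finger_force: 44.9
```

Run:
```python
from h import *
wz(4); plan(.449,-.407,.045)
```

```text
F/tau mean [ -3.52   3.81   4.03 -45.74 -30.35] sd [0.29 0.49 0.52 0.02 0.01]
t 16.77 pos [ 0.449  -0.4052  0.046 ] psi 3.2169 w 0.511
shift total [ 0.01 -0.09  0.05] rows 1 each [ 0.007 -0.091  0.05 ]
```

step_arm(
  series=[0, 0, 0, 0, 0, 0, 0, 0, 0, 0, 0, 0, 0, 0, 0, 0, 0, 0, 0, 0, 0, 0, 0, 0],
  grip=0,
)

```text
t: 17.27
position: [0.449, -0.4052, 0.0442]
eef_rot: [-0.038, 0.999, -0.0, 0.0]
contact_force: [-0.4, -0.5, 0.1]
gripper_width: 0.95
finger_force: 0.0
```

step_arm(
  series=[0, 0, -0.8, 0, 0, 0, 0, 0, -1, 0, 0, 0, 0, 0, -1, 0, 0, 0, 0, 0, -1, 0, 0, 0, 0, 0, -0.7, 0, 0, 0],
)

```text
t: 17.9
position: [0.4493, -0.4055, 0.1365]
eef_rot: [-0.038, 0.999, -0.001, 0.001]
contact_force: [-0.1, -0.6, 0.4]
gripper_width: 1.001
finger_force: 0.0
```

step_arm(
  series=[0, 0, 0, 0, 0, 0.1143, 0, 0, 0, 0, 0, 0.1143, 0, 0, 0, 0, 0, 0.1143, 0, 0, 0, 0, 0, 0.1143, 0, 0, 0, 0, 0, 0.1143],
)

```text
t: 18.52
position: [0.4487, -0.4049, 0.1345]
eef_rot: [0.402, 0.915, 0.0, -0.0]
contact_force: [0.2, 0.5, -0.6]
gripper_width: 1.0
finger_force: 0.0
```

step_arm(
  series=[0, 0, 0, 0, 0, 0.1143, 0, 0, 0, 0, 0, 0.1143, 0, 0, 0, 0, 0, 0],
)

```text
t: 18.9
position: [0.4487, -0.4049, 0.1344]
eef_rot: [0.556, 0.831, 0.0, -0.0]
contact_force: [-0.0, -0.2, -0.2]
gripper_width: 1.001
finger_force: 0.0
```

```bash
cat > look.py <<'E'
import sys
from fit import *
n=sys.argv[1]; I=snapshot("top"); cv2.imwrite(f"pics/{n}.png",I[:,:,::-1])
for a in sys.argv[2:]:
    x,y,w=map(float,a.split(",")); 
    try: p,s=fitcart({"top":I},x,y,w); print(a,p.round(4),round(s,3))
    except Exception as e: print(a,e)
E
python3 look.py t1 .449,-.407,.075 .431,.0085,1.96 .644,-.157,1.29
python3 - <<'E'
from h import *
plan(.431,.0085,.14,1.96)
E
```

```text
.449,-.407,.075 [ 0.4485 -0.4009  0.2593  0.0336] 0.585
.431,.0085,1.96 [0.4304 0.008  1.9881 0.0451] 0.891
.644,-.157,1.29 [ 0.6438 -0.1573  1.2953  0.0459] 0.872
t 18.95 pos [ 0.4487 -0.4049  0.1344] psi 1.9635 w 0.999
turn rows 1 z 0.0022
shift total [19.46  7.03 -0.28] rows 20 each [ 0.973  0.351 -0.014]
```

step_arm(
  series=[0.97, 0.35, 0, 0, 0, 0, 0.97, 0.35, 0, 0, 0, 0, 0.97, 0.35, 0, 0, 0, 0, 0.97, 0.35, 0, 0, 0, 0, 0.97, 0.35, 0, 0, 0, 0],
)

```text
t: 19.58
position: [0.4442, -0.3002, 0.1342]
eef_rot: [0.557, 0.831, 0.0, 0.0]
contact_force: [-0.6, -0.2, 0.7]
gripper_width: 1.001
finger_force: 0.0
```

step_arm(
  series=[0.97, 0.35, 0, 0, 0, 0, 0.97, 0.35, 0, 0, 0, 0, 0.97, 0.35, 0, 0, 0, 0, 0.97, 0.35, 0, 0, 0, 0, 0.97, 0.35, 0, 0, 0, 0],
)

```text
t: 20.2
position: [0.4398, -0.1975, 0.1341]
eef_rot: [0.557, 0.831, 0.0, 0.0]
contact_force: [-0.3, -0.3, 0.0]
gripper_width: 0.999
finger_force: 0.0
```

step_arm(
  series=[0.97, 0.35, 0, 0, 0, 0, 0.97, 0.35, 0, 0, 0, 0, 0.97, 0.35, 0, 0, 0, 0, 0.97, 0.35, 0, 0, 0, 0, 0.97, 0.35, 0, 0, 0, 0],
)

```text
t: 20.82
position: [0.4352, -0.0946, 0.1341]
eef_rot: [0.557, 0.831, 0.0, 0.0]
contact_force: [0.4, 0.7, 0.5]
gripper_width: 0.997
finger_force: 0.0
```

step_arm(
  series=[0.97, 0.35, 0, 0, 0, 0, 0.97, 0.35, 0, 0, 0, 0, 0.97, 0.35, 0, 0, 0, 0, 0.97, 0.35, 0, 0, 0, 0, 0, 0, 0, 0, 0, 0],
)

```text
t: 21.45
position: [0.4316, -0.0121, 0.1341]
eef_rot: [0.556, 0.831, 0.0, 0.0]
contact_force: [0.0, -0.4, 0.3]
gripper_width: 0.998
finger_force: 0.0
```

Run:
```python
from h import *
wz(6);plan(.431,.0085,.04,1.972)
```

```text
F/tau mean [  0.14  -0.06   0.25 -26.61 -31.34] sd [0.32 0.26 0.24 0.01 0.03]
t 21.75 pos [ 0.4319 -0.0139  0.1341] psi 1.9593 w 1.001
turn rows 1 z -0.0081
shift total [1.05 0.4  4.71] rows 5 each [0.21  0.079 0.941]
```

step_arm(
  series=[0.7, 0.26, 0, 0, 0, -0.008, 0.35, 0.14, 0.7, 0, 0, 0, 0, 0, 1, 0, 0, 0, 0, 0, 1, 0, 0, 0, 0, 0, 1, 0, 0, 0],
)

```text
t: 22.38
position: [0.4306, 0.0096, 0.0585]
eef_rot: [0.551, 0.834, -0.0, -0.0]
contact_force: [0.2, 1.1, 0.6]
gripper_width: 1.001
finger_force: 0.0
```

step_arm(
  series=[0, 0, 1, 0, 0, 0, 0, 0, 0, 0, 0, 0],
)

```text
t: 22.62
position: [0.4289, 0.0096, 0.0379]
eef_rot: [0.552, 0.834, -0.001, -0.002]
contact_force: [-0.2, -0.2, -0.3]
gripper_width: 1.001
finger_force: 0.0
```

step_arm(
  series=[0, 0, 0, 0, 0, 0, 0, 0, 0, 0, 0, 0, 0, 0, 0, 0, 0, 0, 0, 0, 0, 0, 0, 0, 0, 0, 0, 0, 0, 0],
  grip=1,
  grip_force=45,
)

```text
t: 23.25
position: [0.4316, 0.009, 0.0405]
eef_rot: [0.552, 0.834, 0.0, 0.0]
contact_force: [0.1, -0.5, 1.8]
gripper_width: 0.521
finger_force: 45.0
```

step_arm(
  series=[0, 0, -0.5, 0, 0, 0, 0, 0, -0.7, 0, 0, 0, 0, 0, -0.3, 0, 0, 0, 0, 0, 0, 0, 0, 0],
)

```text
t: 23.75
position: [0.4319, 0.009, 0.071]
eef_rot: [0.552, 0.834, 0.001, 0.001]
contact_force: [-0.4, -0.2, -2.8]
gripper_width: 0.519
finger_force: 45.0
```

Run:
```python
from h import *
wz(12);plan(.424,.389,.12,.078);plan(.443,-.327,.12,.075)
```

```text
F/tau mean [ -0.09   0.14  -2.77 -29.89 -29.39] sd [0.49 0.45 0.38 0.13 0.15]
t 24.35 pos [0.4311 0.009  0.07  ] psi 1.9726 w 0.519
turn rows 11 z 0.1097
shift total [  1.12 -18.97  -2.5 ] rows 19 each [ 0.059 -0.998 -0.132]
t 24.35 pos [0.4311 0.009  0.07  ] psi 1.9726 w 0.519
turn rows 11 z 0.1098
shift total [-0.67 16.8  -2.5 ] rows 17 each [-0.039  0.988 -0.147]
```

C weighs about 2.9 N, so it's light and goes to the white tray, far slot (.424, .389).

step_arm(
  series=[0, 0, -0.8, 0, 0, 0, 0.5, 0.2, -0.85, 0, 0, 0, 0.98, 0.395, -0.85, 0, 0, 0, 0.98, 0.395, 0, 0, 0, 0, 0.98, 0.395, 0, 0, 0, 0],
)

```text
t: 24.98
position: [0.4305, 0.0839, 0.1218]
eef_rot: [0.552, 0.834, 0.001, 0.001]
contact_force: [-0.1, -0.2, -3.0]
gripper_width: 0.517
finger_force: 45.0
```

step_arm(
  series=[0.98, 0.395, 0, 0, 0, 0, 0.98, 0.395, 0, 0, 0, 0, 0.98, 0.395, 0, 0, 0, 0, 0.98, 0.395, 0, 0, 0, 0, 0.98, 0.395, 0, 0, 0, 0],
)

```text
t: 25.6
position: [0.4282, 0.1897, 0.1214]
eef_rot: [0.552, 0.834, 0.001, 0.0]
contact_force: [1.1, 0.2, -1.7]
gripper_width: 0.521
finger_force: 45.0
```

step_arm(
  series=[0.98, 0.395, 0, 0, 0, 0, 0.98, 0.395, 0, 0, 0, 0, 0.98, 0.395, 0, 0, 0, 0, 0.98, 0.395, 0, 0, 0, 0, 0.98, 0.395, 0, 0, 0, 0],
)

```text
t: 26.22
position: [0.4261, 0.2957, 0.1208]
eef_rot: [0.552, 0.834, 0.0, 0.0]
contact_force: [1.6, 0.4, -3.0]
gripper_width: 0.518
finger_force: 45.0
```

step_arm(
  series=[0.98, 0.395, 0, 0, 0, -0.1134, 0, 0, 0, 0, 0, -0.1134, 0, 0, 0, 0, 0, -0.1134, 0, 0, 0, 0, 0, -0.1134, 0, 0, 0, 0, 0, -0.1134],
)

```text
t: 26.85
position: [0.4254, 0.3162, 0.1202]
eef_rot: [0.136, 0.991, -0.0, -0.0]
contact_force: [-0.1, -0.5, -2.1]
gripper_width: 0.517
finger_force: 45.0
```

step_arm(
  series=[0, 0, 0, 0, 0, -0.1134, 0, 0, 0, 0, 0, -0.1134, 0, 0, 0, 0, 0, 0, 0, 0, 0, 0, 0, 0],
)

```text
t: 27.35
position: [0.4255, 0.3159, 0.1202]
eef_rot: [-0.038, 0.999, 0.0, -0.0]
contact_force: [-0.5, -0.4, -2.7]
gripper_width: 0.52
finger_force: 45.0
```

Run:
```python
from h import *
plan(.424,.389,.047,3.22)
```

```text
t 27.35 pos [0.4255 0.3159 0.1202] psi 3.2168 w 0.52
turn rows 1 z -0.0021
shift total [-0.21  3.65  3.66] rows 4 each [-0.053  0.912  0.915]
```

step_arm(
  series=[-0.05, 0.91, 0, 0, 0, 0, -0.05, 0.91, 0, 0, 0, 0, -0.05, 0.91, 0, 0, 0, 0, -0.05, 0.91, 0, 0, 0, 0, 0, 0, 0.5, 0, 0, 0],
)

```text
t: 27.98
position: [0.4244, 0.3909, 0.1108]
eef_rot: [-0.04, 0.999, 0.001, 0.001]
contact_force: [0.0, 0.3, -2.6]
gripper_width: 0.522
finger_force: 45.0
```

step_arm(
  series=[0, 0, 0.9, 0, 0, 0, 0, 0, 0.9, 0, 0, 0, 0, 0, 0.7, 0, 0, 0, 0, 0, 0.4, 0, 0, 0, 0, 0, 0.1, 0, 0, 0],
)

```text
t: 28.6
position: [0.4235, 0.388, 0.0493]
eef_rot: [-0.039, 0.999, -0.0, -0.001]
contact_force: [0.1, 0.3, -2.3]
gripper_width: 0.519
finger_force: 45.0
```

step_arm(
  series=[0, 0, 0.1, 0, 0, 0, 0, 0, 0.1, 0, 0, 0, 0, 0, 0.05, 0, 0, 0, 0, 0, 0.05, 0, 0, 0, 0, 0, 0, 0, 0, 0],
)

```text
t: 29.22
position: [0.4243, 0.3889, 0.0465]
eef_rot: [-0.039, 0.999, 0.0, 0.0]
contact_force: [-3.2, -3.7, 10.3]
gripper_width: 0.521
finger_force: 45.0
```

Run:
```python
from h import *
wz(3);plan(.424,.389,.046,3.22)
```

```text
F/tau mean [ -3.23  -3.68  10.04 -39.37 -27.26] sd [0.35 0.42 0.23 0.02 0.01]
t 29.38 pos [0.4243 0.3889 0.0465] psi 3.2197 w 0.514
turn rows 1 z -0.0002
shift total [0.01 0.01 0.02] rows 1 each [0.014 0.005 0.023]
```

step_arm(
  series=[0, 0, 0, 0, 0, 0, 0, 0, 0, 0, 0, 0, 0, 0, 0, 0, 0, 0, 0, 0, 0, 0, 0, 0],
  grip=0,
)

```text
t: 29.88
position: [0.4237, 0.3884, 0.0439]
eef_rot: [-0.039, 0.999, -0.0, -0.0]
contact_force: [-0.9, -0.5, 0.7]
gripper_width: 0.948
finger_force: 0.0
```

step_arm(
  series=[0, 0, -0.8, 0, 0, 0, 0, 0, -1, 0, 0, 0, 0, 0, -1, 0, 0, 0, 0, 0, -1, 0, 0, 0, 0, 0, -1, 0, 0, 0],
)

```text
t: 30.5
position: [0.424, 0.3887, 0.1421]
eef_rot: [-0.039, 0.999, 0.0, 0.0]
contact_force: [0.8, -0.2, -0.1]
gripper_width: 1.005
finger_force: 0.0
```

step_arm(
  series=[0, 0, -1, 0, 0, 0.11, 0, 0, -1, 0, 0, 0.11, 0, 0, -1, 0, 0, 0.11, 0, 0, -1, 0, 0, 0.11, 0, 0, -1, 0, 0, 0.11],
)

```text
t: 31.12
position: [0.4236, 0.3884, 0.2417]
eef_rot: [0.386, 0.923, 0.0, 0.0]
contact_force: [0.7, 0.6, 0.2]
gripper_width: 1.003
finger_force: 0.0
```

step_arm(
  series=[0, 0, -1, 0, 0, 0.11, 0, 0, 0, 0, 0, 0.11, 0, 0, 0, 0, 0, 0.11, 0, 0, 0, 0, 0, 0.11, 0, 0, 0, 0, 0, 0.11],
)

```text
t: 31.75
position: [0.4236, 0.3884, 0.2611]
eef_rot: [0.736, 0.676, 0.0, 0.0]
contact_force: [-0.5, -0.5, 0.3]
gripper_width: 0.997
finger_force: 0.0
```

step_arm(
  series=[0, 0, 0, 0, 0, 0.1255, 0, 0, 0, 0, 0, 0],
)

```text
t: 32.0
position: [0.4237, 0.3884, 0.2609]
eef_rot: [0.794, 0.608, 0.0, -0.0]
contact_force: [0.6, -0.6, -0.3]
gripper_width: 1.002
finger_force: 0.0
```

```bash
python3 look.py t2 .449,-.407,.075 .424,.389,.078 .644,-.157,1.29
python3 - <<'E'
from h import *
plan(.644,-.1573,.26,1.295)
E
```

```text
.449,-.407,.075 [ 0.4425 -0.4076  0.0893  0.0449] 0.858
.424,.389,.078 [0.4254 0.4001 0.1258 0.0407] 0.646
.644,-.157,1.29 [ 0.6433 -0.1571  1.3081  0.0457] 0.869
t 32.05 pos [0.4237 0.3884 0.2608] psi 1.3078 w 1.0
turn rows 1 z 0.0082
shift total [-23.26  18.03   0.04] rows 24 each [-0.969  0.751  0.002]
```

View pics/t2.png

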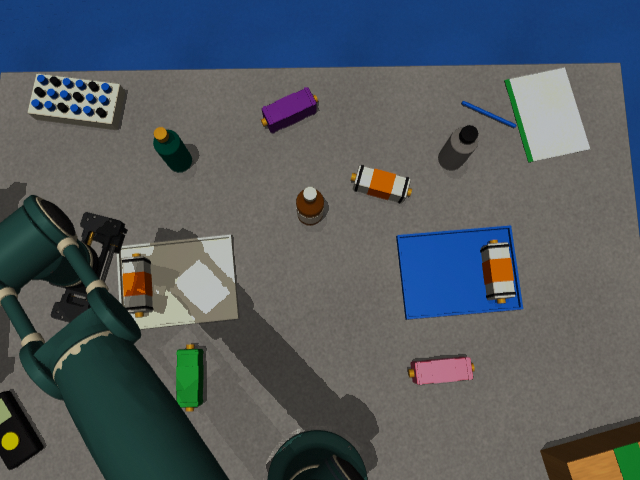

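The picture shows A inside the blue tray at (498,271) and C inside the white tray at (137,284). The bottles haven't moved, and B is still at (381,183). Next I fly over to B.

step_arm(
  series=[-0.97, 0.75, 0, 0, 0, 0, -0.97, 0.75, 0, 0, 0, 0, -0.97, 0.75, 0, 0, 0, 0, -0.97, 0.75, 0, 0, 0, 0, -0.97, 0.75, 0, 0, 0, 0],
)

```text
t: 32.67
position: [0.4707, 0.2744, 0.2605]
eef_rot: [0.794, 0.608, 0.0, 0.0]
contact_force: [0.0, 0.2, 0.1]
gripper_width: 0.999
finger_force: 0.0
```

step_arm(
  series=[-0.97, 0.75, 0, 0, 0, 0, -0.97, 0.75, 0, 0, 0, 0, -0.97, 0.75, 0, 0, 0, 0, -0.97, 0.75, 0, 0, 0, 0, -0.97, 0.75, 0, 0, 0, 0],
)

```text
t: 33.3
position: [0.5175, 0.161, 0.2605]
eef_rot: [0.794, 0.608, 0.0, 0.0]
contact_force: [-0.2, 0.6, 0.4]
gripper_width: 0.999
finger_force: 0.0
```

step_arm(
  series=[-0.97, 0.75, 0, 0, 0, 0, -0.97, 0.75, 0, 0, 0, 0, -0.97, 0.75, 0, 0, 0, 0, -0.97, 0.75, 0, 0, 0, 0, -0.97, 0.75, 0, 0, 0, 0],
)

```text
t: 33.92
position: [0.5644, 0.0477, 0.2605]
eef_rot: [0.794, 0.608, 0.0, 0.0]
contact_force: [-0.3, 0.7, 0.0]
gripper_width: 0.997
finger_force: 0.0
```

step_arm(
  series=[-0.97, 0.75, 0, 0, 0, 0, -0.97, 0.75, 0, 0, 0, 0, -0.97, 0.75, 0, 0, 0, 0, -0.97, 0.75, 0, 0, 0, 0, -0.97, 0.75, 0, 0, 0, 0],
)

```text
t: 34.55
position: [0.6114, -0.066, 0.2603]
eef_rot: [0.794, 0.607, 0.0, 0.0]
contact_force: [0.2, -0.1, -0.6]
gripper_width: 0.998
finger_force: 0.0
```

step_arm(
  series=[-0.97, 0.75, 0, 0, 0, 0, -0.97, 0.75, 0, 0, 0, 0, -0.97, 0.75, 0, 0, 0, 0, 0, 0, 0, 0, 0, 0],
)

```text
t: 35.05
position: [0.6396, -0.1349, 0.2598]
eef_rot: [0.795, 0.606, -0.0, 0.0]
contact_force: [-0.3, 0.1, -0.6]
gripper_width: 0.999
finger_force: 0.0
```

Run:
```python
from h import *
wz(6);plan(.644,-.1573,.04,1.305)
```

```text
F/tau mean [ 7.000e-02 -2.000e-02 -2.700e-01 -4.762e+01 -3.582e+01] sd [0.67 0.65 0.34 0.02 0.12]
t 35.35 pos [ 0.6388 -0.1322  0.2601] psi 1.305 w 0.998
turn rows 1 z -0.0
shift total [-1.15  0.58 11.01] rows 12 each [-0.095  0.048  0.917]
```

step_arm(
  series=[-0.6, 0.3, 0, 0, 0, 0, -0.55, 0.28, 0, 0, 0, 0, 0, 0, 1, 0, 0, 0, 0, 0, 1, 0, 0, 0, 0, 0, 1, 0, 0, 0],
)

```text
t: 35.98
position: [0.6432, -0.1577, 0.1974]
eef_rot: [0.795, 0.607, -0.001, -0.001]
contact_force: [0.1, 0.5, 0.2]
gripper_width: 0.996
finger_force: 0.0
```

step_arm(
  series=[0, 0, 1, 0, 0, 0, 0, 0, 1, 0, 0, 0, 0, 0, 1, 0, 0, 0, 0, 0, 1, 0, 0, 0, 0, 0, 1, 0, 0, 0],
)

```text
t: 36.6
position: [0.6442, -0.1581, 0.0989]
eef_rot: [0.795, 0.607, 0.0, 0.0]
contact_force: [0.7, -0.2, -0.7]
gripper_width: 1.0
finger_force: 0.0
```

step_arm(
  series=[0, 0, 1, 0, 0, 0, 0, 0, 1, 0, 0, 0, 0, 0, 1, 0, 0, 0, 0, 0, 0, 0, 0, 0],
)

```text
t: 37.1
position: [0.6424, -0.1576, 0.0374]
eef_rot: [0.795, 0.607, -0.001, -0.002]
contact_force: [-0.3, 0.4, 0.5]
gripper_width: 1.002
finger_force: 0.0
```

step_arm(
  series=[0, 0, 0, 0, 0, 0, 0, 0, 0, 0, 0, 0, 0, 0, 0, 0, 0, 0, 0, 0, 0, 0, 0, 0, 0, 0, 0, 0, 0, 0],
  grip=1,
  grip_force=45,
)

```text
t: 37.72
position: [0.6452, -0.1583, 0.0408]
eef_rot: [0.795, 0.607, 0.001, 0.001]
contact_force: [1.8, -0.9, 0.6]
gripper_width: 0.519
finger_force: 44.8
```

step_arm(
  series=[0, 0, -0.5, 0, 0, 0, 0, 0, -0.7, 0, 0, 0, 0, 0, -0.3, 0, 0, 0, 0, 0, 0, 0, 0, 0],
)

```text
t: 38.22
position: [0.6446, -0.1582, 0.071]
eef_rot: [0.795, 0.607, 0.0, 0.001]
contact_force: [-0.9, 0.4, -8.7]
gripper_width: 0.519
finger_force: 44.9
```

Run:
```python
from h import *
wz(16);plan(.443,-.31,.12,.075)
```

```text
F/tau mean [  0.12  -0.17  -8.03 -57.81 -34.13] sd [0.49 0.48 0.48 0.19 0.15]
t 39.02 pos [ 0.6442 -0.1581  0.0701] psi 1.3042 w 0.521
turn rows 7 z 0.1118
shift total [-10.6    6.82  -2.49] rows 11 each [-0.964  0.62  -0.227]
```

B weighs about 8 N, so it's heavy and goes to the blue tray at (.4385, -.267).

step_arm(
  series=[0, 0, -0.8, 0, 0, 0, 0, 0, -0.85, 0, 0, 0, -0.885, -0.943, -0.85, 0, 0, 0, -0.885, -0.943, 0, 0, 0, 0, -0.885, -0.943, 0, 0, 0, 0],
)

```text
t: 39.65
position: [0.5761, -0.1951, 0.1227]
eef_rot: [0.795, 0.607, 0.001, 0.002]
contact_force: [-0.1, -0.6, -7.6]
gripper_width: 0.52
finger_force: 44.9
```

step_arm(
  series=[-0.885, -0.943, 0, 0, 0, 0, -0.885, -0.943, 0, 0, 0, 0, -0.885, -0.943, 0, 0, 0, 0, -0.885, -0.943, 0, 0, 0, 0, -0.885, -0.943, 0, 0, 0, 0],
)

```text
t: 40.28
position: [0.4601, -0.2557, 0.1207]
eef_rot: [0.795, 0.607, 0.0, 0.0]
contact_force: [0.1, -0.1, -7.6]
gripper_width: 0.516
finger_force: 44.9
```

step_arm(
  series=[-0.885, -0.943, 0, 0, 0, 0, 0, 0, 0, 0, 0, 0.1118, 0, 0, 0, 0, 0, 0.1118, 0, 0, 0, 0, 0, 0.1118, 0, 0, 0, 0, 0, 0.1118],
)

```text
t: 40.9
position: [0.4379, -0.2675, 0.1207]
eef_rot: [0.956, 0.293, 0.0, 0.0]
contact_force: [-0.2, -0.2, -8.5]
gripper_width: 0.521
finger_force: 44.9
```

step_arm(
  series=[0, 0, 0, 0, 0, 0.1118, 0, 0, 0, 0, 0, 0.1118, 0, 0, 0, 0, 0, 0.1118, 0, 0, 0, 0, 0, 0],
)

```text
t: 41.4
position: [0.4381, -0.2674, 0.1206]
eef_rot: [0.999, 0.038, 0.0, 0.0]
contact_force: [-0.4, -0.0, -7.6]
gripper_width: 0.518
finger_force: 44.9
```

Run:
```python
from h import *
plan(.4385,-.267,.047,.075)
```

```text
t 41.4 pos [ 0.4381 -0.2674  0.1206] psi 0.0765 w 0.518
turn rows 1 z 0.0009
shift total [ 0.02 -0.02  3.68] rows 4 each [ 0.006 -0.005  0.92 ]
```

step_arm(
  series=[0, 0, 0.6, 0, 0, 0, 0, 0, 0.9, 0, 0, 0, 0, 0, 0.9, 0, 0, 0, 0, 0, 0.7, 0, 0, 0, 0, 0, 0.35, 0, 0, 0],
)

```text
t: 42.02
position: [0.4376, -0.2664, 0.0493]
eef_rot: [0.999, 0.038, -0.001, -0.001]
contact_force: [1.1, 0.1, -8.4]
gripper_width: 0.52
finger_force: 44.9
```

step_arm(
  series=[0, 0, 0.1, 0, 0, 0, 0, 0, 0.1, 0, 0, 0, 0, 0, 0.07, 0, 0, 0, 0, 0, 0.03, 0, 0, 0, 0, 0, 0, 0, 0, 0],
)

```text
t: 42.65
position: [0.439, -0.2675, 0.0467]
eef_rot: [0.999, 0.037, 0.001, 0.0]
contact_force: [-4.6, 3.5, 5.7]
gripper_width: 0.519
finger_force: 44.9
```

Run:
```python
from h import *
wz(4);plan(.4385,-.267,.046,.075)
```

```text
F/tau mean [ -3.85   1.72   5.88 -36.23 -28.28] sd [0.64 0.36 0.44 0.01 0.  ]
t 42.85 pos [ 0.439  -0.2674  0.0467] psi 0.0748 w 0.517
turn rows 1 z -0.0001
shift total [-0.03 -0.02  0.03] rows 1 each [-0.026 -0.024  0.034]
```

On the floor. Release, rise and check.

step_arm(
  series=[0, 0, 0, 0, 0, 0, 0, 0, 0, 0, 0, 0, 0, 0, 0, 0, 0, 0, 0, 0, 0, 0, 0, 0],
  grip=0,
)

```text
t: 43.35
position: [0.4387, -0.2672, 0.0452]
eef_rot: [0.999, 0.037, 0.0, 0.0]
contact_force: [0.3, -0.3, -0.4]
gripper_width: 0.948
finger_force: 0.0
```

step_arm(
  series=[0, 0, -0.8, 0, 0, 0, 0, 0, -1, 0, 0, 0, 0, 0, -1, 0, 0, 0, 0, 0, -1, 0, 0, 0, 0, 0, -1, 0, 0, 0],
)

```text
t: 43.98
position: [0.4387, -0.2672, 0.143]
eef_rot: [0.999, 0.037, 0.001, 0.0]
contact_force: [-0.0, -0.7, 0.4]
gripper_width: 1.003
finger_force: 0.0
```

step_arm(
  series=[0, 0, -1, 0, 0, 0, 0, 0, -1, 0, 0, 0, 0, 0, -1, 0, 0, 0, 0, 0, -1, 0, 0, 0, 0, 0, -1, 0, 0, 0],
)

```text
t: 44.6
position: [0.4384, -0.267, 0.243]
eef_rot: [0.999, 0.037, 0.001, 0.0]
contact_force: [0.7, -0.4, 0.0]
gripper_width: 1.003
finger_force: 0.0
```

step_arm(
  series=[1, 0.5, 0, 0, 0, 0, 1, 0.5, 0, 0, 0, 0, 1, 0.5, 0, 0, 0, 0, 1, 0.5, 0, 0, 0, 0, 0, 0, 0, 0, 0, 0],
)

```text
t: 45.22
position: [0.5221, -0.3013, 0.242]
eef_rot: [0.999, 0.038, 0.0, 0.0]
contact_force: [-1.1, -0.5, -0.1]
gripper_width: 1.001
finger_force: 0.0
```

Run:
```python
from fit import *
a=snapshot("top"); b=snapshot("side"); cv2.imwrite("pics/fin.png",np.hstack([a,b])[:,:,::-1][:, :]);
im=cv2.resize(np.hstack([a,b]),(800,300)); im=np.vstack([im]); cv2.imwrite("pics/fin.png",im[:,:,::-1])
p,s=fitcart({"top":a},.424,.389,.078); print(p,s)
for l in("amber_bottle_center","gas_bottle_center","flask_center"):
    for c in("top","side"):
        m=mark_of(c,l); m and print(l,c,round(m[0]["p"],2),onz(c,m[0]["point"],.095).round(3)[:2])
```

```text
[0.42648944 0.39073084 0.05712648 0.04091197] 0.7573094134993404
amber_bottle_center top 0.66 [0.594 0.006]
amber_bottle_center side 0.91 [0.588 0.006]
gas_bottle_center top 0.62 [0.715 0.318]
gas_bottle_center side 0.66 [0.716 0.315]
flask_center top 0.96 [ 0.71  -0.323]
flask_center side 0.72 [ 0.72  -0.329]
```

View pics/fin.png

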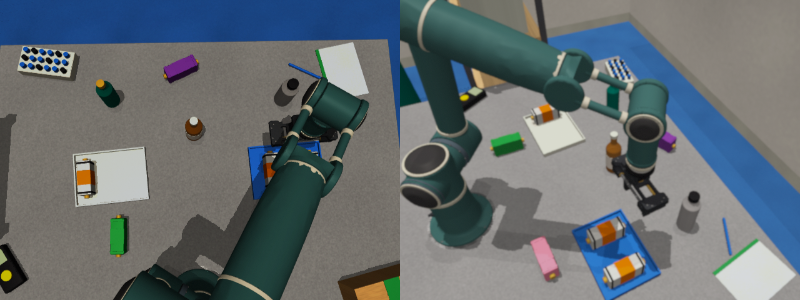

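The last picture shows two cartridges flat in the blue tray, at (605,233) and (625,272) in the side half. One lies flat in the white tray at (85,178) in the top half. The bottles are upright in place and the arm is clear.

```bash
python3 -c "
from h import *
print(sign_off())"
```

```text
the job is handed in; nothing more can be done
None
```

The job is handed in: the two heavy cartridges (about 8.9 N and 8 N) are in the blue tray, the light one (about 2.9 N) is in the white tray, all are released, and the bottles look undisturbed in the final pictures; sign-off returned no verdict.

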